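# Shut the key-tray keeper and hold the tag clip half open

## Task

I am going to change the enamel tag in the spring clip on the key shelf and do not want the keys tipped out meanwhile. First swing the steel keeper bar shut over the key tray until it snaps home in its detent against the stop and leave it there; then, with the fingertips, push the clip's thumb roll about half way down (8 of its 16 mm) so that the jaw stands open over the tag, keep it there for a good two seconds and finish while still holding it there, not letting it spring back. Leave the tag in the clip and do not disturb the keys, the whistle or the bottle opener.

Things in the scene. Friction and masses are not known exactly. Their poses are not given: they have to be found in the camera images.
- shelf: Fixed oak key shelf, 200 (x) x 420 (y) x 22 mm, turned a little; origin: centre of its underside, on the work surface; its -x edge faces the robot. Fixed on it: a dark key tray, 60 x 139 mm, walls up to 56 mm above the work surface, centred at x +60, y -7.5 mm; a steel stop post, 6 x 20 mm, top 68 mm above the work surface, at x +72.5, y +75 mm.
- keeper_hinge (a point): Axis of the keeper bar's vertical hinge, at the tray's -y end (shelf frame x +60, y -85 mm), at mid-thickness of the bar, 63 mm above the work surface.
- keeper_knob (a point): Top centre of the upright round steel knob (14 mm diameter, 28 mm tall) fixed on the keeper bar 160 mm from the hinge axis; 94 mm above the work surface. The bar's top is 66 mm above the work surface; the bar is 16 mm wide, 6 mm thick and ends 6 mm beyond the knob's axis.
- keeper (a joint): Keeper bar's angle (rad). 0: shut, along the shelf's +y over the tray, against the stop. Grows as it opens, level, counter-clockwise from above, towards the robot (1.57: along the shelf's -x). Stays where left (0.2 N at the knob). From 0.11 to 0.05 rad its end must be pushed past a sprung ball (about 3 to 5 N sideways at the knob); past it the detent holds it at 0 to 0.02 rad.
- clip: Fixed sprung steel clip on the shelf's front part, axes parallel to the shelf's; its place along the shelf varies, and the open keeper may stand over it. Base plate x -45 to +65, 34 mm wide (y), 3 mm thick; origin on the shelf's top, 22 mm above the work surface. Its rocker pivots about y at x +5, z +14 mm: jaw to -x (towards the robot), thumb lever to +x.
- clip_roll (a point): Highest point, at the middle, of the thumb roll: a steel cylinder of 12 mm diameter, 26 mm long (along the clip's y) at the raised end of the thumb lever, 50 mm from the pivot in +x of the clip. At rest 54 mm above the work surface; it moves with the lever. The tray's wall is 26 mm or more beyond it in the shelf's +x.
- clip_lever (a joint): Angle of the clip's rocker (rad). 0: at rest, jaw down on the tag. It grows as the thumb roll is pressed straight down: 0.16 is half way (roll 8 mm down), 0.32 is the stop (16 mm down). Sprung: about 3 N at the roll to start, 6 N half way, 8 N at the stop; springs back when let go.
- tag: Loose white enamel tag, 44 x 26 x 4 mm, lying flat on the clip's base plate under the jaw, between low lips, its outer end jutting out to the shelf's -x; origin at the centre of its underside.
- brass_key: Loose brass door key, 42 mm from bow centre to blade tip plus a 12 mm bow radius, 4 mm thick, lying in the tray; origin at mid-length on its underside.
- bike_key: Loose bike-lock key of the same form and size with a red plastic bow and steel blade, lying in the tray; origin at mid-length on its underside.
- whistle: Loose chrome whistle, 53 x 18 x 22 mm, lying on one end of the shelf; origin on its underside.
- opener: Loose folded steel bottle opener, 70 x 18 x 10 mm, lying on the other end of the shelf; origin on its underside.

How it is judged:
On the way, in this order (a step that is already met when the one before it is completed fails the run):
1. the keeper bar is shut, in its detent (value of joint keeper below 0.04 rad), for 0.3 s.
2. the thumb roll is held about half way down by the fingers (value of joint clip_lever between 0.09 and 0.23 rad and contact force between the fingers and clip above 1.5 N and value of joint keeper below 0.04 rad), for 1.5 s.
At the end, for the whole second after the job is handed in: Keeper bar in its detent (under 0.04 rad); clip lever held between 0.09 and 0.23 rad (roll about 4.5 to 11.5 mm down) by the fingers with over 1.5 N; tag within 10 mm of its start, and keys, whistle and opener within 20 mm of theirs (all of step 2 and distance between tag and clip below 0.048 m and distance of tag from where it was at the start of the episode below 0.01 m and distance of each of brass_key, bike_key, whistle, opener from where it was at the start of the episode below 0.02 m); the arm keeps its last pose, push and grip.
It fails at once if a key, the whistle or the bottle opener was knocked out of place (over 20 mm) (distance of any of brass_key, bike_key, whistle, opener from where it was at the start of the episode above 0.02 m).
It fails at once if the tag was moved in the clip (over 10 mm) (distance of tag from where it was at the start of the episode above 0.01 m).
It also fails if it takes over 58 s, if anything falls off the work surface, if the arm or the gripper's body presses on something with over 40 N, if the wrist force passes 120 N, or if a joint passes its speed limit or range.

## Robot

A 6-joint arm with a two-finger parallel gripper is mounted at the origin on the work surface. World frame = base frame: x ahead of the robot, y to its left, z up, the work surface at z = 0. Lengths are in m, angles in rad, forces in N, time in s.
With the tool pointing down it reaches from about 0.25 to 0.775 m from the base axis. Payload 4 kg.
Tool frame: the origin (TCP) lies at the very end of the fingers, on their centre line; the grasp point (between the pads) lies 19 mm behind it; z points along the fingers, y is the line along which they close (so a half turn about z gives the same grasp; the last joint's range is limited). The gripper opens to 94 mm and grips with 3 to 60 N. Pads are 16 mm wide; open, the fingers measure 119 mm over their backs; the gripper's body (75 mm by 177 mm) begins 78 mm behind the grasp point.
Start: joints at [1.225, 0.087, 1.371, -0, 1.684, -0.103], TCP at [0.132, 0.534, 0.206] pointing down, gripper open.
Joint ranges: [-3.1, 3.1], [-0.76, 2.03], [0.27, 2.55], [-1.08, 4.22], [0.17, 2.65], [-2.57, 2.57]. Speed limits (rad/s): [2.79, 2.79, 3.14, 3.14, 3.14, 3.14].

## Interface

Orientations are given as a unit quaternion [w, x, y, z].
In Python, from plant import telemetry, camera, get_calibration, robot gives the robot as it stands.
- The arm moves only by the tool move_arm, never from a script. Its argument "plan" is text: rows parted by semicolons, each of 4 numbers parted by spaces: the shift along the world's x, y, z in mm, then the turn about the world's z in rad. In form: x y z yaw; .... A call has 1 to 12 rows; each row is the pose to reach, as a shift and turn from the pose commanded when the call began; what a row does not reach only later rows make up. A row lasts 1/8 s, in which the tool goes at most 62.5 mm and 10.7 degrees, less where a joint would pass 70% of its speed; a pose out of reach is approached as far as the arm can. A call with a gripper value outside its range is refused whole. "claw" is the opening, from -1 (shut) to 1 (fully open), set as the call begins (left out, the last holds). The fingers move at their own pace and stop on an object; "grip_force" is the grip in N (left out, the last holds). Time passes only in rows, so rows that repeat a pose let the fingers close. It gives the time, the measured TCP pose, the force, the opening and the grip force at its end, in the units of the state.
- telemetry.sense(): the state, without advancing time (a new reading comes with each control period).
- camera(name): name is "side" or "top" or "wrist"; returns the picture (384x512x3 uint8, red, green, blue); there is no depth.
- get_calibration(name): a dict with "vertical_fov" (degrees; the focal length in pixels is half the picture's height over the tangent of half this angle, whatever the lens; pixels are square), "cx", "cy" (the principal point, pixels), "pose" (4x4, takes a point from camera to world coordinates). Camera axes: x right, y down, z forward; pixel columns grow to the right and rows downward; lengths in m; the calibration is good to about 2 mm. A picture is of the moment at which its call begins: read the wrist's pose just before it. get_calibration takes no time and is no camera call; for the wrist camera it gives the pose at the moment of the call.
- robot.sign_off(): hands the job in; it is judged then, once.
The state is a dict: "clock": time; "joints": joint angles; "joint_vel": joint speeds; "tau": joint torques, N m; "ee_pos": TCP position; "orientation": TCP orientation; "force": force on the tool from outside, world axes, zero at the start; "ft_torque": the same for the moment, N m; "width": finger opening in m; "grip_force": force on a finger pad.
Only numpy, scipy, OpenCV 4.12 (cv2) and the standard library are available. Lean on these libraries where they do the work, as an engineer would, in place of code of your own. Each camera call takes 0.05 s, during which the arm holds its last target. There are 200 camera calls.

## Working session

There is one attempt and no reset: what is moved stays moved. The work goes in short steps, Python scripts to look and compute and a tool call to move; the robot and the scene stay as the last step left them, time stands still between calls to the robot, and variables do not carry over. Pictures are saved under pics/ and viewed, at most 10 in all, crops included, and the job is handed in when it is done.

Besides the shell and the picture viewer there is one more tool, called after "Emit:" as name(argument=value, ...), one argument or row to a line, values as JSON. move_arm: Moves the arm, as the interface text tells. Its arguments: {"type":"object","properties":{"plan":{"type":"string"},"claw":{"type":"number"},"grip_force":{"type":"number"}},"required":["plan"]}

```bash
mkdir -p pics; ls
python3 - <<'E'
from plant import telemetry, camera, get_calibration, robot
import cv2,numpy as np
for n in("top","side"):
    im=camera(n); cv2.imwrite(f"pics/{n}0.png",im[:,:,::-1]); c=get_calibration(n); print(n,c["vertical_fov"],c["cx"],c["cy"],np.round(c["pose"],4).tolist(),[k for k in c])
s=telemetry.sense(); print(s)
E
```

```text
pics
top 50.67793585467538 258.6281918883926 192.31483775458952 [[0.0201, -0.9867, 0.1613, 0.4801], [-0.9991, -0.0258, -0.0328, 0.0446], [0.0365, -0.1605, -0.9864, 0.8315], [0.0, 0.0, 0.0, 1.0]] ['vertical_fov', 'cx', 'cy', 'pose']
side 43.07605353082752 261.8051147417175 195.3556659283946 [[-0.986, -0.1257, 0.1097, 0.5096], [-0.166, 0.6718, -0.7219, 0.6321], [0.017, -0.73, -0.6832, 0.6656], [0.0, 0.0, 0.0, 1.0]] ['vertical_fov', 'cx', 'cy', 'pose']
{'clock': 0.1, 'joints': array([ 1.22491231e+00,  8.79171840e-02,  1.37205411e+00,  4.78022499e-06,
        1.68356269e+00, -1.03080972e-01]), 'joint_vel': array([ 1.39140213e-03,  9.31406101e-05, -2.74979168e-03, -1.09907107e-03,
       -1.24860186e-04, -1.39778340e-03]), 'tau': array([ 2.04522083e-03, -3.41254377e+01, -3.03302264e+01,  7.19685573e-02,
        3.04574647e-02, -1.01224482e-04]), 'ee_pos': array([0.13206834, 0.5334313 , 0.20442633]), 'orientation': array([-2.18387308e-04,  1.21103213e-01,  9.92639446e-01, -9.45781150e-04]), 'force': array([ 0.46122498,  0.00814795, -0.27791884]), 'ft_torque': array([ 0.00310567,  0.00456764, -0.0230962 ]), 'grip_force': 0.0, 'width': 0.09439771606626984}
```

View pics/top0.png

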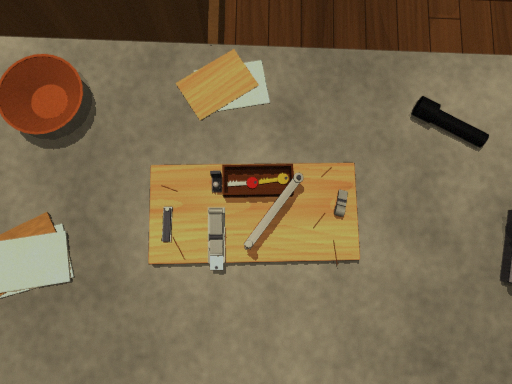

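View pics/side0.png

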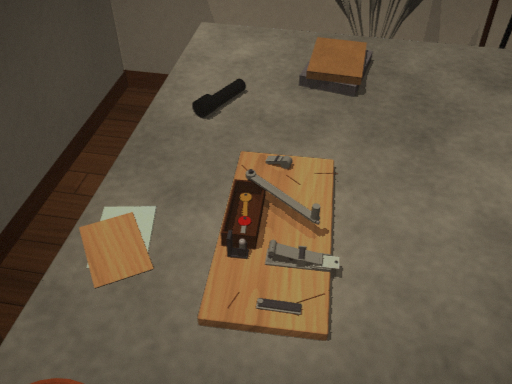

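The top view shows the shelf at about (150–358, 165–263), the hinge at (298,178), the knob at (249,245) and the clip at (217,240), with its roll near (217,213). The side view shows the knob at (315,213) and the roll near (273,252).

```bash
cat > h.py <<'E'
import numpy as np, cv2
from plant import telemetry, camera, get_calibration, robot
def ray(n,px,c=None):
    c=c or get_calibration(n); f=192/np.tan(np.radians(c["vertical_fov"]/2)); P=np.array(c["pose"])
    return P[:3,3],P[:3,:3]@np.array([(px[0]-c["cx"])/f,(px[1]-c["cy"])/f,1])
def onz(n,px,z,c=None):
    o,d=ray(n,px,c); return o+d*(z-o[2])/d[2]
def proj(n,p,c=None):
    c=c or get_calibration(n); f=192/np.tan(np.radians(c["vertical_fov"]/2)); P=np.array(c["pose"])
    q=P[:3,:3].T@(np.array(p)-P[:3,3]); return q[:2]/q[2]*f+[c["cx"],c["cy"]]
E
python3 - <<'E'
from h import *
im=cv2.imread("pics/top0.png"); hsv=cv2.cvtColor(im,cv2.COLOR_BGR2HSV)
m=cv2.inRange(hsv,(8,90,90),(28,255,255)); m[:140]=0; m[290:]=0; m[:,:130]=0; m[:,380:]=0
pts=cv2.findNonZero(cv2.morphologyEx(m,cv2.MORPH_OPEN,np.ones((3,3))))
r=cv2.boxPoints(cv2.minAreaRect(pts)); print(r)
w=np.array([onz("top",p,.022) for p in r]); print(w.round(4)); c=w.mean(0); print(c,[np.linalg.norm(w[i]-w[i-1]) for i in range(4)],[np.arctan2(*(w[i]-w[i-1])[1::-1]) for i in range(4)])
cv2.imwrite("pics/c1.png",np.hstack([cv2.resize(im[155:285,195:310],None,fx=4,fy=4,interpolation=2)[:520],cv2.resize(cv2.imread("pics/side0.png")[160:290,220:305+40][:,:85],None,fx=4,fy=4,interpolation=2)]))
E
```

```text
[[146.37857 164.09216]
 [357.66605 160.62842]
 [359.3047  260.58514]
 [148.01721 264.0489 ]]
[[ 0.6644  0.2464  0.022 ]
 [ 0.6842 -0.186   0.022 ]
 [ 0.4802 -0.1853  0.022 ]
 [ 0.4652  0.2304  0.022 ]]
[0.57351027 0.02639015 0.022     ] [np.float64(0.19982095855906146), np.float64(0.4327934328435416), np.float64(0.20400815026527166), np.float64(0.4159670807140194)] [np.float64(0.0799832915936496), np.float64(-1.5250904985325544), np.float64(3.138270279660354), np.float64(1.6067429951804173)]
```

View pics/c1.png

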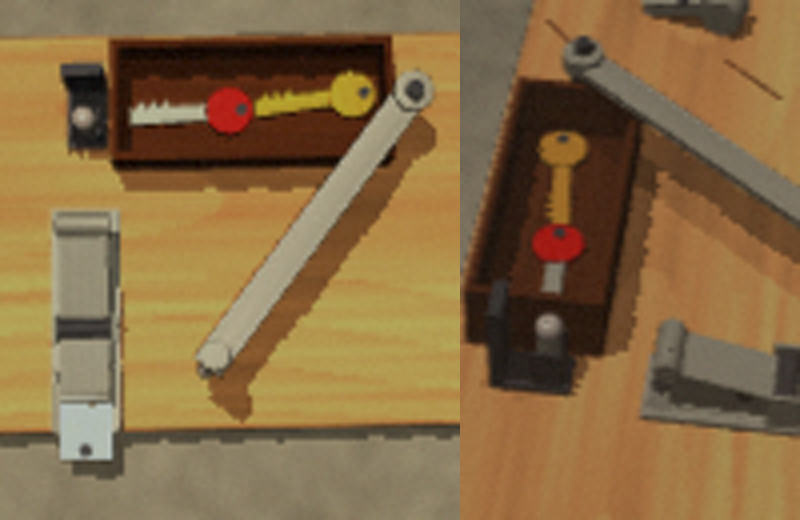

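The crop shows the hinge at about (298.7,177.5), the knob top at about (248.8,243) and the middle of the roll at about (216,211). The detent post is at about (214,182). The open bar is clear of the clip.

Run:
```python
from h import *
im=cv2.imread("pics/top0.png"); hsv=cv2.cvtColor(im,cv2.COLOR_BGR2HSV)
m=cv2.inRange(hsv,(8,80,80),(28,255,255)); m[:140]=0; m[290:]=0; m[:,:130]=0; m[:,380:]=0
cs=max(cv2.findContours(m,0,2)[0],key=cv2.contourArea)
L=[]
for sel in("b","f"):
    P=[]
    for u in list(range(158,200))+list(range(300,352)):
        v=np.flatnonzero(m[:,u]); y=v[0]-.5 if sel=="b" else v[-1]+.5
        P.append(onz("top",(u,y),.022)[:2])
    P=np.array(P,np.float32); l=cv2.fitLine(P,cv2.DIST_HUBER,0,.01,.01).ravel(); print(sel,l)
for sel in("l","r"):
    P=[]
    for v_ in range(175,255):
        v=np.flatnonzero(m[v_]); u=v[0]-.5 if sel=="l" else v[-1]+.5
        P.append(onz("top",(u,v_),.022)[:2])
    P=np.array(P,np.float32); l=cv2.fitLine(P,cv2.DIST_HUBER,0,.01,.01).ravel(); print(sel,l)
H=onz("top",(298.7,177.5),.066);K=onz("top",(248.8,243),.094);R=onz("top",(216,211),.054)
print(H,K,R,np.linalg.norm((K-H)[:2]))
print(onz("side",(220+(583-460)/4,160+45/4),.07),onz("side",(315,207),.094),onz("side",(220+(668-460)/4,160+342/4),.054))
# roll/clip: base plate edges axis
print([onz("top",(195+a/4,155+b/4),.025) for a,b in((53,211),(119,211),(120,430),(53,430))])
print("stop",onz("top",(195+83/4,155+68/4),.068), onz("top",(195+84/4,155+117/4),.06))
for p in(H,K,R):print(proj("side",p))
```

```text
b [ 0.04083411 -0.99916595  0.67183787  0.09011682]
f [ 0.0394044  -0.99922335  0.47096062  0.08258288]
l [0.9993538  0.03594289 0.5473279  0.23527092]
r [ 0.9991769   0.04056403  0.57725227 -0.18413122]
[ 0.63626262 -0.05772817  0.066     ] [0.50749037 0.03597404 0.094     ] [0.56868063 0.09999134 0.054     ] 0.1592557616245342
[ 0.63686536 -0.05924497  0.07      ] [0.50867422 0.03987004 0.094     ] [0.57097746 0.10270516 0.054     ]
[array([0.57812626, 0.11770491, 0.025     ]), array([0.57893653, 0.08487567, 0.025     ]), array([0.47120313, 0.08077351, 0.025     ]), array([0.47055775, 0.1133973 , 0.025     ])]
stop [0.64221619 0.10225214 0.068     ] [0.61982245 0.10148147 0.06      ]
[250.91378637 173.41038837]
[315.90129872 205.4987398 ]
[273.61209447 244.47086865]
```

Emit:
move_arm(
  plan="188 -248 -30 -0.2; 376 -497 -56 -0.39; 376 -497 -56 -0.39; 376 -497 -56 -0.39; 376 -497 -56 -0.39; 376 -497 -56 -0.39; 376 -497 -56 -0.39; 376 -497 -56 -0.39; 376 -497 -56 -0.39; 376 -497 -56 -0.39; 376 -497 -56 -0.39; 376 -497 -56 -0.39",
  claw=-0.45,
)

```text
clock: 1.6
ee_pos: [0.5077, 0.0371, 0.1489]
orientation: [-0.001, 0.311, 0.95, 0.0]
force: [0.2, 0.5, 0.5]
width: 0.026
grip_force: 0.0
```

Emit:
move_arm(
  plan="0 0 0 0; 0 0 0 0; 0 0 0 0; 0 0 0 0; 0 0 0 0; 0 0 0 0",
)

```text
clock: 2.35
ee_pos: [0.5082, 0.0369, 0.1495]
orientation: [-0.0, 0.311, 0.95, 0.0]
force: [0.8, 0.4, 0.1]
width: 0.0258
grip_force: 0.0
```

Run:
```python
from h import *
s=telemetry.sense(); print(s["ee_pos"],s["orientation"],s["width"],s["force"])
c=get_calibration("wrist"); im=camera("wrist"); cv2.imwrite("pics/w1.png",im[:,:,::-1])
print(proj("wrist",(.508,.037,.094),c),proj("wrist",s["ee_pos"],c),proj("wrist",(.569,.101,.054),c)); np.save("c1.npy",c,allow_pickle=True)
```

```text
[0.50822252 0.03685422 0.14949273] [-1.21894489e-05  3.11173693e-01  9.50353057e-01  1.75863469e-05] 0.02578833678018137 [0.84124775 0.44897059 0.08348513]
[253.01953876 203.59011099] [252.86226171 226.50875034] [339.67988877 203.59328203]
```

View pics/w1.png

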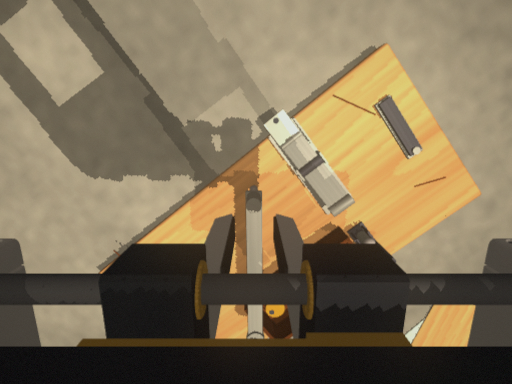

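The wrist view shows the knob at (254,205) centred between the fingers, and the roll at about (340,205). Both match the predicted pixels, so I'm lowering the fingers around the knob and sweeping.

Emit:
move_arm(
  plan="0 0 -38 0; 0 0 -75 0; 0 0 -75 0; 0 0 -75 0",
)

```text
clock: 2.9
ee_pos: [0.5091, 0.0368, 0.0759]
orientation: [0.001, 0.311, 0.95, 0.0]
force: [0.3, 0.1, 0.7]
width: 0.0256
grip_force: 0.0
```

Emit:
move_arm(
  plan="5 6 0 -0.05; 11 13 0 -0.1; 22 24 0 -0.2; 34 34 0 -0.3; 48 43 0 -0.4; 62 50 0 -0.5; 77 56 0 -0.6; 89 60 0 -0.68; 100 62 0 -0.75; 100 62 0 -0.75; 100 62 0 -0.75",
)

```text
clock: 4.28
ee_pos: [0.6087, 0.0989, 0.0758]
orientation: [0.001, 0.637, 0.771, 0.001]
force: [0.1, 1.0, 0.9]
width: 0.0259
grip_force: 0.0
```

Emit:
move_arm(
  plan="4 1 0 -0.03; 8 2 0 -0.05; 12 2 0 -0.08; 16 3 0 -0.1; 20 3 0 -0.12; 24 3 0 -0.14; 26 3 0 -0.15; 26 3 0 -0.15",
)

```text
clock: 5.28
ee_pos: [0.6348, 0.1018, 0.0744]
orientation: [0.0, 0.694, 0.72, 0.0]
force: [0.7, -0.6, 0.4]
width: 0.0259
grip_force: 0.0
```

Run:
```python
from h import *
s=telemetry.sense(); print(s["ee_pos"],s["width"],s["force"])
a=camera("side")[150:290,215:355,::-1]; b=camera("top")[145:285,180:320,::-1]
cv2.imwrite("pics/c2.png",cv2.resize(np.hstack([a,b]),None,fx=2.8,fy=2.8,interpolation=2))
```

```text
[0.63481637 0.10184073 0.07440118] 0.02586069518028947 [ 0.73297435 -0.60434079  0.39621353]
```

View pics/c2.png

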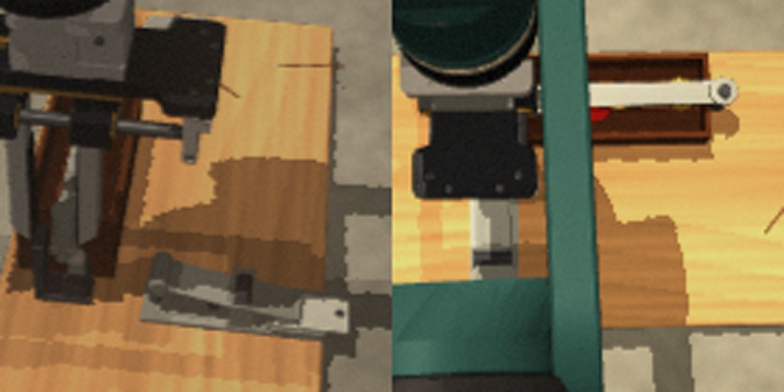

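The bar lies over the tray and looks close to shut: top crop, hinge at (724,92) and bar running level to the left. I'm pushing on gently to feel for the stop.

Emit:
move_arm(
  plan="1 0 0 -0.02; 2 0 0 -0.02; 3 0 0 -0.02; 3 0 0 -0.02",
)

```text
clock: 5.88
ee_pos: [0.6373, 0.1019, 0.0745]
orientation: [0.0, 0.701, 0.713, 0.0]
force: [-0.5, -0.1, -0.2]
width: 0.0259
grip_force: 0.0
```

Emit:
move_arm(
  plan="1 0 0 0; 2 0 0 0; 2 0 0 0; 2 0 0 0",
)

```text
clock: 6.38
ee_pos: [0.6387, 0.1019, 0.0744]
orientation: [-0.0, 0.701, 0.713, -0.0]
force: [-3.3, 0.8, 1.2]
width: 0.0262
grip_force: 1.5
```

Emit:
move_arm(
  plan="1 0 0 0; 2 0 0 0; 2 0 0 0; 2 0 0 0",
)

```text
clock: 6.88
ee_pos: [0.6389, 0.102, 0.0742]
orientation: [-0.002, 0.701, 0.714, -0.002]
force: [-9.1, 0.2, 3.8]
width: 0.0261
grip_force: 3.9
```

It moved only 0.2 mm while the force rose to 9 N, so the bar is on the stop. I'm backing off to centre the knob, lifting and checking.

Emit:
move_arm(
  plan="-4 0 0 0; -8 0 0 0; -8 0 0 0; -8 0 30 0; -8 0 70 0; -40 0 110 0; -100 0 110 0; -160 0 110 0; -220 0 110 0; -220 0 110 0; -220 0 110 0",
  claw=-0.45,
)

```text
clock: 8.25
ee_pos: [0.4222, 0.1019, 0.1853]
orientation: [0.001, 0.701, 0.713, 0.001]
force: [0.8, -0.5, 0.7]
width: 0.0259
grip_force: 0.0
```

Run:
```python
from h import *
s=telemetry.sense(); print(s["ee_pos"],s["width"],s["force"])
a=camera("side")[150:290,215:355,::-1]; b=camera("top")[145:285,180:320,::-1]
cv2.imwrite("pics/c3.png",cv2.resize(np.hstack([a,b]),None,fx=2.8,fy=2.8,interpolation=2))
```

```text
[0.42216944 0.10190053 0.1852662 ] 0.025923194603961378 [ 0.78517262 -0.52036446  0.67478093]
```

View pics/c3.png

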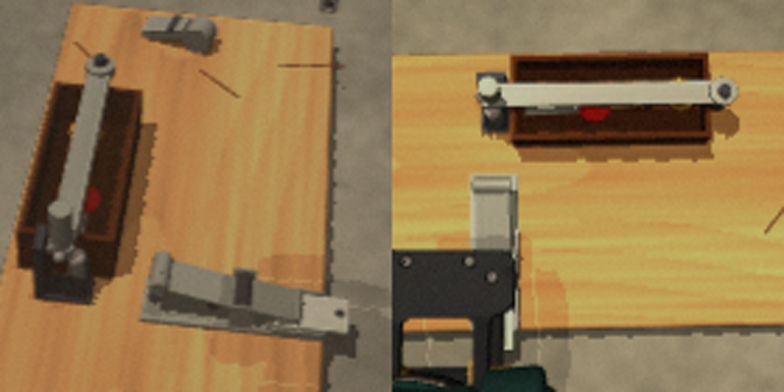

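The side and top views show the bar shut along the tray against the stop, with the knob at (489,88) in the top crop. The roll is at (494,183). I'm checking the bar's angle.

Run:
```python
from h import *
K=onz("top",(180+97.5/2.8,145+87/2.8),.094);H=onz("top",(180+332/2.8,145+92/2.8),.066)
d=K-H; print(K,H,np.hypot(*d[:2]),np.arctan2(d[1],d[0])-1.571-.0395,onz("top",(180+102.5/2.8,145+182/2.8),.054))
```

```text
[0.62896333 0.10171546 0.094     ] [ 0.63555224 -0.05748169  0.066     ] 0.15933345018201073 0.001661072388501418 [0.57064163 0.09889934 0.054     ]
```

Emit:
move_arm(
  plan="20 0 0 0.17; 40 0 0 0.34; 60 0 0 0.51; 80 0 0 0.68; 100 0 0 0.85; 120 0 0 1.02; 140 0 0 1.19; 149 -1 0 1.36; 149 -1 0 1.53; 149 -1 0 1.59; 149 -1 -40 1.59; 149 -1 -85 1.59",
  claw=-1,
  grip_force=10,
)

```text
clock: 9.85
ee_pos: [0.5728, 0.1008, 0.0989]
orientation: [0.001, -0.018, 1.0, 0.0]
force: [0.3, -0.1, -0.2]
width: 0.0005
grip_force: 0.0
```

Emit:
move_arm(
  plan="0 0 -20 0; 0 0 -36 0; 0 0 -40 0; 0 0 -42 0; 0 0 -42 0; 0 0 -42 0",
)

```text
clock: 10.6
ee_pos: [0.5709, 0.101, 0.0586]
orientation: [0.001, -0.019, 1.0, 0.0]
force: [-0.7, 0.6, -0.7]
width: 0.0007
grip_force: 0.0
```

Positioned over the roll, with the tip at 58.6 mm. Pressing down.

Emit:
move_arm(
  plan="0 0 -2 0; 0 0 -4 0; 0 0 -6 0; 0 0 -8 0; 0 0 -8 0; 0 0 -8 0",
)

```text
clock: 11.35
ee_pos: [0.5714, 0.101, 0.0504]
orientation: [0.001, -0.019, 1.0, 0.0]
force: [3.9, -0.4, 5.3]
width: 0.0002
grip_force: 2.5
```

Emit:
move_arm(
  plan="0 0 -2 0; 0 0 -4 0; 0 0 -5 0; 0 0 -5 0; 0 0 -5 0; 0 0 -5 0",
)

```text
clock: 12.1
ee_pos: [0.5724, 0.101, 0.046]
orientation: [0.003, -0.019, 1.0, 0.0]
force: [3.8, -0.7, 6.0]
width: 0.0002
grip_force: 3.0
```

The tip is at 46 mm, so the roll is 8 mm down with 6 N on it, as expected. I'm holding for over two seconds and checking.

Emit:
move_arm(
  plan="0 0 0 0; 0 0 0 0; 0 0 0 0; 0 0 0 0; 0 0 0 0; 0 0 0 0; 0 0 0 0; 0 0 0 0; 0 0 0 0; 0 0 0 0; 0 0 0 0; 0 0 0 0",
)

```text
clock: 13.6
ee_pos: [0.5724, 0.101, 0.0461]
orientation: [0.003, -0.019, 1.0, 0.0]
force: [4.0, 0.1, 6.5]
width: 0.0005
grip_force: 3.0
```

Emit:
move_arm(
  plan="0 0 0 0; 0 0 0 0; 0 0 0 0; 0 0 0 0; 0 0 0 0; 0 0 0 0; 0 0 0 0; 0 0 0 0; 0 0 0 0; 0 0 0 0; 0 0 0 0; 0 0 0 0",
)

```text
clock: 15.1
ee_pos: [0.5724, 0.101, 0.0461]
orientation: [0.003, -0.019, 1.0, 0.0]
force: [3.7, 0.5, 6.6]
width: 0.0002
grip_force: 3.0
```

Run:
```python
from h import *
s=telemetry.sense(); print(s["ee_pos"],s["width"],s["force"])
a=camera("side")[150:320,200:355,::-1]
cv2.imwrite("pics/c4.png",cv2.resize(a,None,fx=3.4,fy=3.4,interpolation=2))
```

```text
[0.57237836 0.10097273 0.0460675 ] 0.00020367698547714555 [3.67161431 0.49706759 6.60284181]
```

View pics/c4.png

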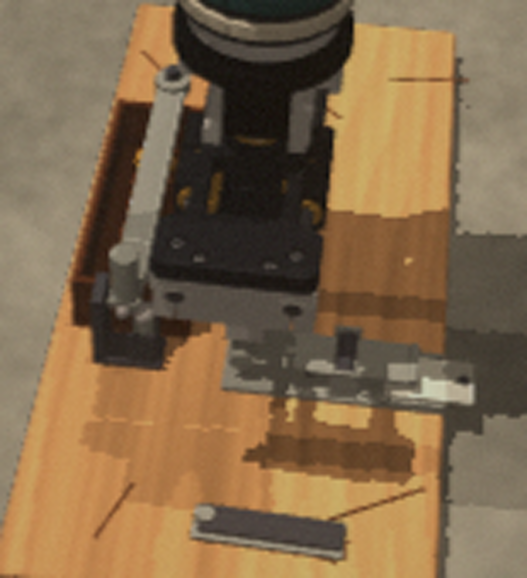

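The fingers hold the roll down near (250,350). The bar is still shut with its knob at (125,255), and the tag at (450,385) is in place. Handing in.

```bash
python3 -c "
from plant import robot; print(robot.sign_off())"
```

```text
the job is handed in; nothing more can be done
None
```

The keeper bar is shut against its stop, and I handed the job in with the fingertips still holding the thumb roll about 8 mm down at 6.6 N, after a 3 s hold; the tag looked in place in the last picture, and no verdict came back.

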